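# Sound the doser's bore and fit the matching portion plug

## Robot

A 6-joint arm with a two-finger parallel gripper is mounted at the origin on the work surface. World frame = base frame: x ahead of the robot, y to its left, z up, the work surface at z = 0. Lengths are in m, angles in rad, forces in N, time in s.
With the tool pointing down it reaches from about 0.325 to 0.85 m from the base axis. Payload 4.4 kg.
Tool frame: the origin (TCP) lies on the front face of the gripper's body, between the roots of the fingers; the fingertips stand 97 mm ahead of it and the grasp point (between the pads) lies 78 mm ahead of it; z points along the fingers, y is the line along which they close (so a half turn about z gives the same grasp; the last joint's range is limited). The gripper opens to 94 mm and grips with 3 to 60 N. Pads are 16 mm wide; open, the fingers measure 119 mm over their backs; the gripper's body (75 mm by 177 mm) begins 78 mm behind the grasp point.
Start: joints at [1.121, 0.207, 1.542, -0, 1.393, -0.15], TCP at [0.17, 0.549, 0.303] pointing down, gripper open.
Joint ranges: [-2.73, 2.73], [-0.86, 2.22], [0.23, 2.46], [-1.11, 4.25], [0.08, 2.63], [-2.82, 2.82]. Speed limits (rad/s): [2.79, 2.79, 3.14, 3.14, 3.14, 3.14].

## Interface

Orientations are given as a unit quaternion [w, x, y, z].
In Python, from workcell import manip gives the robot as it stands. The module is installed in compiled form; this text tells all that it offers.
- The arm moves only by the shell command python3 -m crank 'ROWS'. ROWS is JSON, a list that holds one entry, the list of rows, each a list of 7 numbers: the shift along the tool's x, y, z in mm, then the turn, a rotation vector about the tool's x, y, z in degrees, then the opening, from -1 (shut) to 1 (fully open). A call has exactly 10 rows; each row is the pose to reach, as a shift and turn from the pose commanded when the call began, along the tool's axes at that moment; what a row does not reach only later rows make up. A row lasts 1/12 s, in which the tool goes at most 41.7 mm and 7.16 degrees, less where a joint would pass 70% of its speed; a pose out of reach is approached as far as the arm can. A call with a gripper value outside its range is refused whole. The fingers move at their own pace and stop on an object; the grip force is fixed at half the most. Time passes only in rows, so rows that repeat a pose let the fingers close, or fill a call up. It gives the time, the measured TCP pose, the force, the opening and the grip force at its end, in the units of the state.
- manip.sense(): the state, without advancing time (a new reading comes with each control period).
- manip.snapshot(name): name is "scene" or "top"; returns the picture (420x560x3 uint8, red, green, blue); there is no depth.
- manip.camera_info(name): a dict with "camera_matrix" (3x3 intrinsics, pixels), "R" (3x3) and "t" (3): a world point X has camera coordinates R X + t. Camera axes: x right, y down, z forward; pixel columns grow to the right and rows downward; lengths in m; the calibration is good to about 2 mm. A picture is of the moment at which its call begins. camera_info takes no time and is no camera call.
- manip.sign_off(): hands the job in; it is judged then, once.
The state is a dict: "t": time; "qpos": joint angles; "qd": joint speeds; "tau": joint torques, N m; "tool_pos": TCP position; "tcp_rot": TCP orientation; "contact_force": force on the tool from outside, world axes, zero at the start; "torque": the same for the moment, N m; "opening": finger opening in m; "finger_force": force on a finger pad.
Only numpy, scipy, OpenCV 4.12 (cv2) and the standard library are available. Lean on these libraries where they do the work, as an engineer would, in place of code of your own. Each camera call takes 0.05 s, during which the arm holds its last target. There are 200 camera calls.

## Task

Gently lower the orange-handled depth rod into the batter doser's bore until it rests firmly on the bottom for a moment, read how deep it went, and stand the rod back in its white holder. Then gently lower into the bore the one portion plug that fits that depth, so that its coloured shoulder ends flush with the deck and let go of it. Leave the other two plugs in the rack and everything else on the table where it is.

Things in the scene. Friction and masses are not known exactly. Their poses are not given: they have to be found in the camera images.
- bore (a point): centre of the mouth of the doser's blind round bore, level with the deck; z up. Bore 19.2 mm in diameter, 1.5 mm chamfer, guiding for its first 30 mm. Its floor is a hidden stepped disc 30, 42 or 54 mm below the deck (varies, shown by no pose), on a stiff seal that gives about 1 mm per 6 N
- doser: the batter doser, a fixed box with green sides and a flat aluminium deck 130 x 130 mm, 90 mm high. Origin on the table straight below the bore; the deck reaches 28 mm to -x of the bore, 102 mm to +x, 65 mm to each side. A dark cap 48 mm across, 8 mm high, lies on the deck 68 mm from the bore along +x
- rod_center (a point): the depth rod, centre of its length (60 mm above its foot), z along it to the handle. Upright, loose in its holder at the start, 120 mm long: steel shaft 18 mm in diameter, 75 mm long, foot chamfered 1.5 mm, black rings 30, 42 and 54 mm above the foot; then an orange handle 22 mm in diameter, 45 mm long, its centre 37.5 mm above this point. About 160 g
- holder_mouth (a point): centre of the mouth of the rod's holder, a fixed white block 70 x 70 x 40 mm with a round well 26 mm in diameter and 30 mm deep; its top is at this height; the rod stands on the well's floor
- plug_short_center (a point): the short portion plug, centre of its whole height (36 mm above its foot), z along it upwards. A red plastic cylinder 18 mm in diameter and 30 mm high, foot chamfered 1.5 mm, and on it a steel grip stem 14 mm in diameter and 42 mm long; the red shoulder where the stem begins is 30 mm above the foot. Stands loose and upright in the rack; about 70 g
- plug_medium_center (a point): the medium portion plug, centre of its whole height (42 mm above its foot), z along it upwards. A yellow plastic cylinder 18 mm in diameter and 42 mm high, foot chamfered 1.5 mm, and on it a steel grip stem 14 mm in diameter and 42 mm long; the yellow shoulder where the stem begins is 42 mm above the foot. Stands loose and upright in the rack; about 70 g
- plug_long_center (a point): the long portion plug, centre of its whole height (48 mm above its foot), z along it upwards. A blue plastic cylinder 18 mm in diameter and 54 mm high, foot chamfered 1.5 mm, and on it a steel grip stem 14 mm in diameter and 42 mm long; the blue shoulder where the stem begins is 54 mm above the foot. Stands loose and upright in the rack; about 70 g
- rack: fixed grey rack 70 x 200 x 20 mm for the three plugs, origin at the centre of its underside; three round pockets 23 mm in diameter, 10 mm deep, on its y axis at -60, 0 and 60 mm; which plug stands in which pocket varies
- nozzle: bystander: steel piping nozzle, a cone 34 mm across and 45 mm high, origin under its centre
- scraper: bystander: dough scraper lying flat, blade 100 x 75 mm with a wooden grip, 20 mm high, origin under its centre
- jug: bystander: clear measuring jug 90 mm across, 110 mm high with a handle, origin under its centre
- bowl: bystander: steel bowl 170 mm across, 75 mm high, origin under its centre
- jar: bystander: amber jar 64 mm across, 100 mm high, origin under its centre
- spatula: bystander: spatula lying flat, origin under it, its handle to -x of its own frame
- cup: bystander: white ceramic cup 80 mm across, 80 mm high, origin under its centre

How it is judged:
By the outcome, as a careful person would: the job done as asked, in the order asked, and still so for the second after the job is handed in, with the robot touching nothing.
It also fails if it takes over 72 s, if anything falls off the work surface, if the arm or the gripper's body presses on something with over 40 N, if the wrist force passes 120 N, or if a joint passes its speed limit or range.

## Working session

There is one attempt and no reset: what is moved stays moved. The work goes in short steps, Python scripts to look and compute and a shell command to move; the robot and the scene stay as the last step left them, time stands still between calls to the robot, and variables do not carry over. Pictures are saved under pics/ and viewed, at most 11 in all, crops included, and the job is handed in when it is done.

```bash
mkdir -p pics
python3 - <<'E'
from workcell import manip
import cv2,numpy as np
for n in ("scene","top"):
    im=manip.snapshot(n); cv2.imwrite(f"pics/{n}0.png",cv2.resize(im[:,:,::-1],(800,600),interpolation=cv2.INTER_CUBIC))
    c=manip.camera_info(n); print(n,np.round(c["camera_matrix"],1).tolist(),np.round(c["R"],3).tolist(),np.round(c["t"],3).tolist(), np.round(-np.array(c["R"]).T@c["t"],3))
s=manip.sense();print(s)
E
```

```text
scene [[514.5, 0.0, 282.2], [0.0, 514.5, 205.4], [0.0, 0.0, 1.0]] [[0.257, 0.966, 0.007], [0.623, -0.16, -0.765], [-0.738, 0.201, -0.644]] [-0.166, -0.263, 1.898] [ 1.608 -0.263  1.022]
top [[482.8, 0.0, 291.2], [0.0, 482.8, 205.1], [0.0, 0.0, 1.0]] [[0.0, -1.0, 0.003], [-0.993, -0.001, -0.117], [0.117, -0.003, -0.993]] [0.017, 0.553, 1.501] [0.373 0.021 1.556]
{'t': 0.1, 'qpos': array([ 1.12051529e+00,  2.07326772e-01,  1.54279496e+00, -6.56859137e-06,
        1.39349715e+00, -1.50510432e-01]), 'qd': array([-0.00041966, -0.00319886, -0.00249051, -0.00010378, -0.00139461,
       -0.00017969]), 'tau': array([-5.44517188e-04, -3.71860671e+01, -2.82295114e+01,  7.00285868e-02,
        3.11351207e-02, -4.74818546e-05]), 'tool_pos': array([0.16958362, 0.54887079, 0.30161892]), 'tcp_rot': array([-2.96691832e-04,  1.49324069e-01,  9.88787791e-01, -9.68704754e-04]), 'contact_force': array([-0.23375594, -0.20380246,  0.44309331]), 'torque': array([ 0.00761205, -0.00211445, -0.05249335]), 'finger_force': 0.0, 'opening': 0.09414385493085285}
```

View pics/scene0.png

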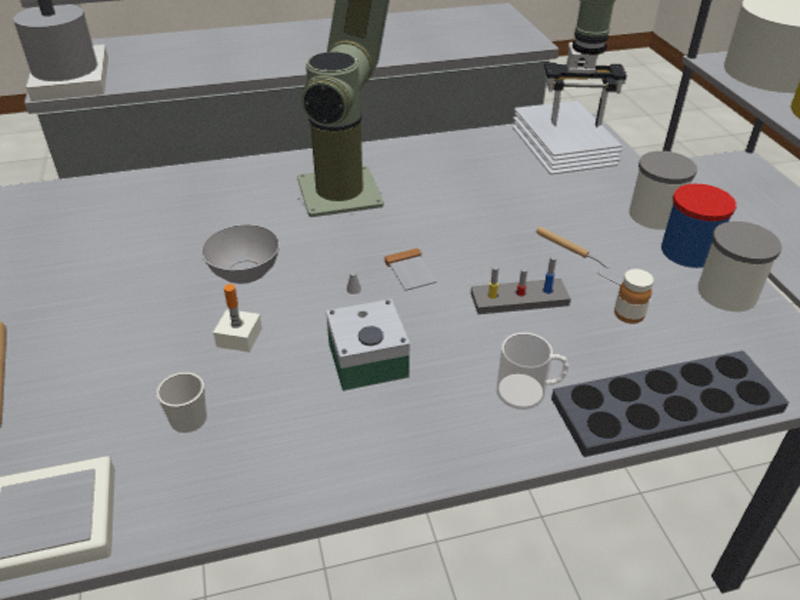

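View pics/top0.png

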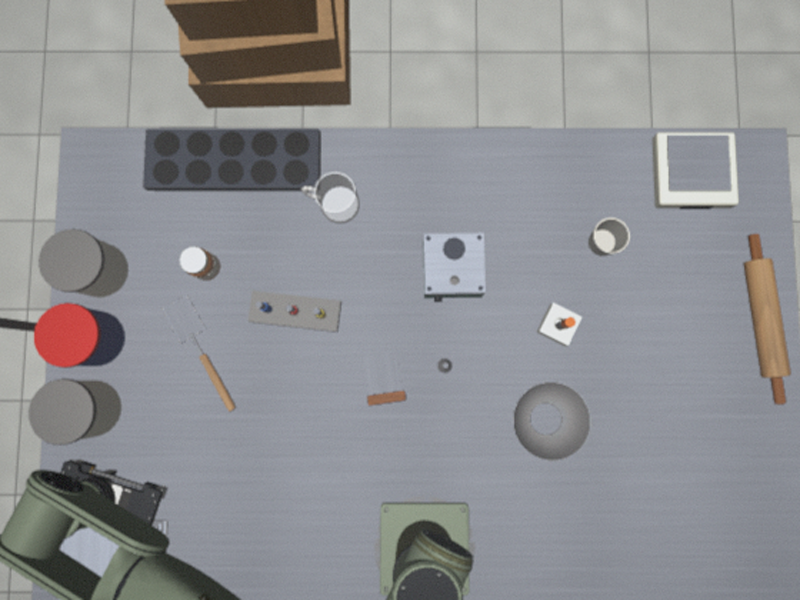

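Run:
```python
from workcell import manip
import cv2,numpy as np
rows=[]
for n,cs in (("top",[(393,226),(318,197),(206,218)]),("scene",[(163,214),(253,220),(364,200)])):
    im=np.mean([manip.snapshot(n).astype(float) for _ in range(4)],0)
    np.save(f"{n}0.npy",im)
    r=[]
    for u,v in cs:
        c=im[v-37:v+38,u-33:u+33,::-1].astype(np.uint8).copy()
        c=cv2.resize(c,None,fx=4,fy=4,interpolation=cv2.INTER_CUBIC)
        for k in range(0,66,10):
            cv2.putText(c,str(u-33+k),(k*4,8),0,.3,(0,0,255)); cv2.line(c,(k*4,10),(k*4,14),(0,0,255))
        for k in range(5,75,10):
            cv2.putText(c,str(v-37+k),(0,k*4),0,.3,(255,0,255))
        r.append(c)
    rows.append(np.hstack(r))
cv2.imwrite("pics/m.png",np.vstack(rows))
```

```text
(no output)
```

View pics/m.png

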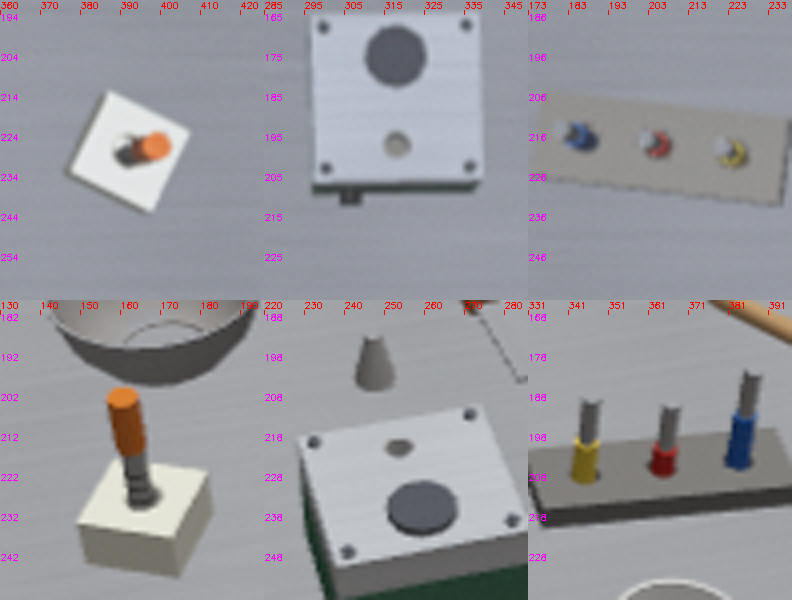

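```bash
cat > h.py <<'E'
import numpy as np,cv2
from workcell import manip
C={n:manip.camera_info(n) for n in("top","scene")}
def ray(n,u,v):
    c=C[n];R=np.array(c["R"]);d=R.T@np.linalg.inv(c["camera_matrix"])@[u,v,1];return -R.T@c["t"],d
def atz(n,u,v,z):
    o,d=ray(n,u,v);return o+d*(z-o[2])/d[2]
def tri(a,b):
    (o,d),(p,e)=ray("top",*a),ray("scene",*b)
    s,_,_,_=np.linalg.lstsq(np.c_[d,-e],p-o,rcond=None);A,B=o+d*s[0],p+e*s[1]
    return (A+B)/2,np.linalg.norm(A-B)
def proj(n,X):
    c=C[n];q=np.array(c["camera_matrix"])@(np.array(c["R"])@X+c["t"]);return q[:2]/q[2]
E
python3 - <<'E'
from h import *
np.set_printoptions(precision=4,suppress=True)
T={0:(360,189),1:(285,160),2:(173,181)};S={0:(130,177),1:(220,183),2:(331,163)}
t=lambda x,y:((x-264*(x//264)+.5)/4-.5+T[x//264][0],(y+.5)/4-.5+T[x//264][1])
s=lambda x,y:((x-264*(x//264)+.5)/4-.5+S[x//264][0],(y-300+.5)/4-.5+S[x//264][1])
for nm,z,a,b in [("bore",.09,(397,144),(399,447)),("s1",.09,(323,27),(348,551)),("s2",.09,(466,25),(512,520)),("s3",.09,(470,166),(470,415)),("s4",.09,(326,168),(314,442)),
 ("rodtop",.13,(157,146),(123,395)),("hold1",.04,(108,93),(79,522)),("hold2",.04,(190,130),(180,543)),("hold3",.04,(152,213),(208,471)),("hold4",.04,(68,172),(110,461)),
 ("yel",.094,(722,147),(591,402)),("red",.082,(648,143),(671,407)),("blue",.106,(563,126),(752,374))]:
    print(nm,z,tri(t(*a),s(*b)),atz("top",*t(*a),z)[:2],atz("scene",*s(*b),z)[:2])
E
```

```text
bore 0.09 (array([ 0.5759, -0.0638,  0.089 ]), np.float64(0.0008632182935228553)) [ 0.5756 -0.0642] [ 0.577  -0.0636]
s1 0.09 (array([ 0.6614, -0.0614,  0.077 ]), np.float64(0.10819726805502057)) [ 0.6667 -0.0076] [ 0.6672 -0.1171]
s2 0.09 (array([ 0.6776, -0.065 ,  0.1184]), np.float64(0.10489961317048158)) [ 0.6684 -0.118 ] [ 0.6658 -0.0075]
s3 0.09 (array([ 0.5697, -0.0662,  0.1178]), np.float64(0.10594343157087985)) [ 0.5587 -0.1199] [ 0.5567 -0.0088]
s4 0.09 (array([ 0.5512, -0.0634,  0.0775]), np.float64(0.10777302575407548)) [ 0.5571 -0.0098] [ 0.5576 -0.1187]
rodtop 0.13 (array([ 0.4822, -0.3006,  0.1301]), np.float64(0.0011253314805383596)) [ 0.4821 -0.3012] [ 0.4823 -0.3   ]
hold1 0.04 (array([ 0.5271, -0.3126,  0.0542]), np.float64(0.06223950293028571)) [ 0.5309 -0.2839] [ 0.5016 -0.3447]
hold2 0.04 (array([ 0.509 , -0.3144,  0.0253]), np.float64(0.07322907027156364)) [ 0.5017 -0.3478] [ 0.5405 -0.279 ]
hold3 0.04 (array([ 0.4429, -0.2844,  0.0288]), np.float64(0.06812580496745851)) [ 0.4364 -0.3162] [ 0.4704 -0.2519]
hold4 0.04 (array([ 0.4649, -0.2841,  0.0506]), np.float64(0.06913794910747739)) [ 0.4685 -0.251 ] [ 0.4419 -0.3189]
yel 0.094 (array([0.5086, 0.2311, 0.0886]), np.float64(0.000225126181831587)) [0.5082 0.2304] [0.515  0.2281]
red 0.082 (array([0.5135, 0.2917, 0.0754]), np.float64(0.003423996432145022)) [0.5123 0.2889] [0.5212 0.2897]
blue 0.106 (array([0.5233, 0.3499, 0.1027]), np.float64(0.0006012584126931842)) [0.5229 0.3489] [0.5272 0.348 ]
```

```bash
cat >> h.py <<'E'
from scipy.spatial.transform import Rotation as Ro
Rt=np.array([[0,1,0],[1,0,0],[0,0,-1.]])
def to(x,y,z):
    s=manip.sense();q=s["tcp_rot"];R=Ro.from_quat(np.r_[q[1:],q[0]])
    print("tcp",np.round(s["tool_pos"],4),"shift mm",np.round(R.inv().apply(np.array([x,y,z])-s["tool_pos"])*1e3,1),"turn",np.round(np.degrees((R.inv()*Ro.from_matrix(Rt)).as_rotvec()),2),"F",np.round(s["contact_force"],1),"open",s["opening"],"t",s["t"])
E
python3 -m crank '[[[-36,-20,0,0,0,7.1,1],[-71,-41,0,0,0,14.2,1],[-107,-61,0,0,0,21.3,1],[-142,-82,0,0,0,28.4,1],[-178,-102,0,0,0,35.5,1],[-214,-122,0,0,0,42.6,1],[-249,-143,0,0,0,49.7,1],[-285,-163,0,0,0,56.8,1],[-320,-184,0,0,0,63.9,1],[-356,-204,0,0,0,71,1]]]'
python3 -c "from h import *;to(.483,-.3,.27)"
```

```text
t: 1.33
tool_pos: [0.4507, 0.2476, 0.303]
tcp_rot: [0.0, 0.698, 0.716, 0.0]
contact_force: [-0.3, 0.6, 1.1]
opening: 0.094
finger_force: 0.0
tcp [0.4507 0.2476 0.303 ] shift mm [-548.3   18.3   32.8] turn [ 0.04 -0.02  1.47] F [-0.3  0.6  1.1] open 0.09401137265138533 t 1.3333
```

```bash
python3 -m crank '[[[-40,2,2,0,0,1.5,0],[-80,3,5,0,0,1.5,0],[-120,5,7,0,0,1.5,0],[-160,6,10,0,0,1.5,0],[-200,7,12,0,0,1.5,0],[-240,8,14,0,0,1.5,0],[-280,10,17,0,0,1.5,0],[-320,11,19,0,0,1.5,0],[-360,12,21,0,0,1.5,0],[-400,14,24,0,0,1.5,0]]]' >/dev/null
python3 -m crank '[[[-35,1,2,0,0,0,0],[-70,2,4,0,0,0,0],[-100,3,6,0,0,0,0],[-125,4,9,0,0,0,0],[-140,4,9,0,0,0,0],[-148,4,9,0,0,0,0],[-148,4,9,0,0,0,0],[-148,4,9,0,0,0,0],[-148,4,9,0,0,0,0],[-148,4,9,0,0,0,0]]]'
python3 - <<'E'
from h import *
to(.482,-.3005,.193)
ims=[]
for n,(u,v) in (("top",(393,226)),("scene",(160,200))):
    im=manip.snapshot(n); ims.append(cv2.resize(im[v-50:v+50,u-33:u+33,::-1],None,fx=6,fy=6,interpolation=cv2.INTER_CUBIC))
cv2.imwrite("pics/a.png",np.hstack(ims))
E
```

```text
t: 3.0
tool_pos: [0.4815, -0.2966, 0.2698]
tcp_rot: [-0.0, 0.704, 0.71, 0.0]
contact_force: [-0.1, 0.6, 0.3]
opening: 0.0467
finger_force: 0.0
tcp [ 0.4815 -0.2966  0.2698] shift mm [-4.   0.5 76.8] turn [ 0.   -0.02  0.42] F [-0.1  0.6  0.3] open 0.04670251126963815 t 3.0
```

View pics/a.png

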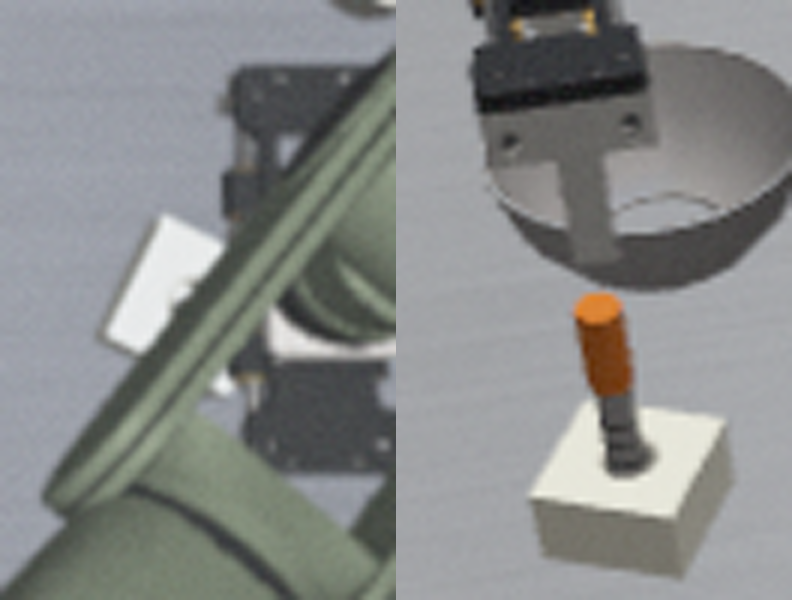

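```bash
python3 -m crank '[[[-2,0,15,0,0,0.4,0],[-4,0.5,30,0,0,0.4,0],[-4,0.5,45,0,0,0.4,0],[-4,0.5,60,0,0,0.4,0],[-4,0.5,72,0,0,0.4,0],[-4,0.5,80,0,0,0.4,0],[-4,0.5,83,0,0,0.4,0],[-4,0.5,83,0,0,0.4,-0.4],[-4,0.5,83,0,0,0.4,-1],[-4,0.5,83,0,0,0.4,-1]]]'
python3 -m crank '[[[0,0,0,0,0,0,-1],[0,0,0,0,0,0,-1],[0,0,0,0,0,0,-1],[0,0,0,0,0,0,-1],[0,0,-8,0,0,0,-1],[0,0,-20,0,0,0,-1],[0,0,-40,0,0,0,-1],[0,0,-60,0,0,0,-1],[0,0,-80,0,0,0,-1],[0,0,-90,0,0,0,-1]]]'
python3 - <<'E'
from h import *
to(.5757,-.064,.27)
im=manip.snapshot("scene");u,v=160,190
cv2.imwrite("pics/b.png",cv2.resize(im[v-50:v+50,u-50:u+50,::-1],None,fx=6,fy=6,interpolation=cv2.INTER_CUBIC))
E
```

```text
t: 3.93
tool_pos: [0.4823, -0.3024, 0.1877]
tcp_rot: [0.001, 0.708, 0.707, 0.0]
contact_force: [0.7, -0.5, 0.8]
opening: 0.0305
finger_force: 0.0
t: 4.77
tool_pos: [0.4824, -0.3027, 0.2802]
tcp_rot: [0.002, 0.708, 0.707, 0.0]
contact_force: [-0.6, -1.2, -1.3]
opening: 0.0217
finger_force: 30.0
tcp [ 0.4824 -0.3027  0.2802] shift mm [238.8  92.9   9.8] turn [ 0.17  0.17 -0.07] F [-0.6 -1.2 -1.3] open 0.021683483272038933 t 4.7667
```

View pics/b.png

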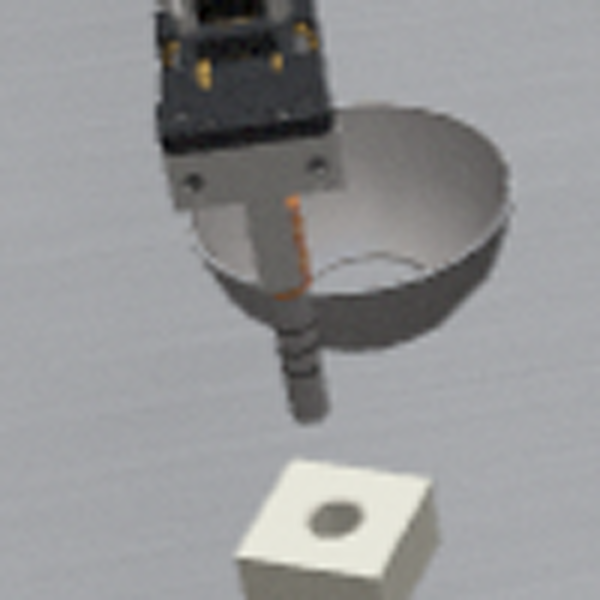

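Run:
```python
from h import *
s=manip.sense();p=s["tool_pos"];q=s["tcp_rot"];a=Ro.from_quat(np.r_[q[1:],q[0]]).apply([0,0,1])
f=p+a*.1777
px=lambda X:np.round((proj("scene",X)-[110,140]+.5)*6-.5,1)
print("foot",f,px(f),"mm/px6",px(f+[0,.005,0]),px(f+[.005,0,0]), "shaft top",px(p+a*.1027),px(p+a*.1477))
# shaft silhouette at several heights: left/right edges predicted
for d in (.109,.12,.135,.147,.16,.17): 
    c=p+a*d; r=np.array([-.738*0,0,0]); side=np.array([.257,.966,0]);side/=np.linalg.norm(side)
    print(d,px(c-side*.009),px(c+side*.009))
well=atz("scene",(335+.5)/6-.5+110,(518+.5)/6-.5+140,.04);print(well)
im=manip.snapshot("scene").astype(float).mean(2)
b=cv2.imread("pics/b.png").astype(float).mean(2)
```

```text
foot [ 0.4839641  -0.30400843  0.10388086] [304.5 412.3] mm/px6 [315.6 410.6] [305.4 419.2] shaft top [280.6 282.5] [295.1 361.5]
0.109 [262.3 293.6] [303.  293.8]
0.12 [266.  313.1] [306.5 313.3]
0.135 [271.  339.4] [311.2 339.6]
0.147 [275.  360.2] [314.9 360.4]
0.16 [279.2 382.4] [318.9 382.6]
0.17 [282.4 399.3] [321.9 399.5]
[ 0.48689237 -0.29928611  0.04      ]
```

```bash
python3 -m crank '[[[30,12,0,0,0,0,-1],[60,24,0,0,0,0,-1],[90,36,0,0,0,0,-1],[120,48,0,0,0,0,-1],[150,60,0,0,0,0,-1],[180,72,0,0,0,0,-1],[205,83,0,0,0,0,-1],[225,90,0,0,0,0,-1],[236,93,0,0,0,0,-1],[239,93,0,0,0,0,-1]]]'
python3 -c "
from h import *
to(.5757,-.064,.275)
ims=[]
for n,(u,v) in (('top',(318,192)),('scene',(250,200))):
    im=manip.snapshot(n); np.save(n+'1.npy',im);ims.append(cv2.resize(im[v-37:v+38,u-33:u+33,::-1],None,fx=6,fy=6,interpolation=cv2.INTER_CUBIC))
cv2.imwrite('pics/c.png',np.hstack(ims))
"
```

```text
t: 5.7
tool_pos: [0.5747, -0.0612, 0.2752]
tcp_rot: [-0.001, 0.707, 0.708, -0.001]
contact_force: [-0.4, -0.0, -1.8]
opening: 0.0215
finger_force: 30.0
tcp [ 0.5747 -0.0612  0.2752] shift mm [-2.8  1.   0.2] turn [-0.15 -0.05  0.07] F [-0.4 -0.  -1.8] open 0.021515573231525652 t 5.7
```

View pics/c.png

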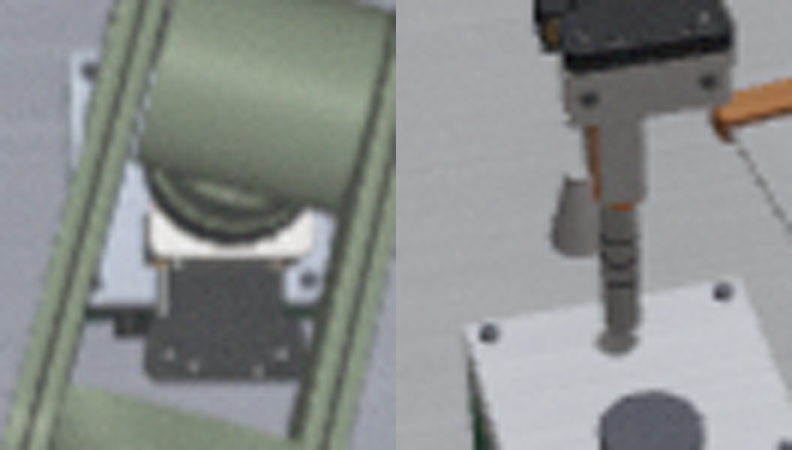

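Run:
```python
from h import *
s=manip.sense();p=s["tool_pos"];q=s["tcp_rot"];a=Ro.from_quat(np.r_[q[1:],q[0]]).apply([0,0,1])
g=np.mean([manip.snapshot("scene").astype(float).mean(2) for _ in range(5)],0)
side=np.array([.257,.966,0]);side/=np.linalg.norm(side)
def edges(r,c0):
    x=np.arange(c0-9,c0+9);y=g[r,x];d=np.diff(y);L=d[:9];R=d[9:]
    l=-np.minimum(L,0);rr=np.maximum(R,0);l[l<8]=0;rr[rr<8]=0
    return (l@(x[:9]+.5))/l.sum(),(rr@(x[9:17]+.5))/rr.sum()
for d in (.15,.155,.16,.165,.17):
    c=p+a*d;pc=proj("scene",c);r=int(round(pc[1]))
    e=edges(r,int(round(pc[0]))+1)
    print(d,r,"pred",proj("scene",c-side*.009)[0],proj("scene",c+side*.009)[0],"meas",e)
f=p+a*.1777;print("foot",f,a,proj("scene",f),proj("scene",f+[0,.001,0])-proj("scene",f),proj("scene",f+[0.001,0,0])-proj("scene",f))
for r in (208,212,214): print(r,g[r,242:266].astype(int))
for z in (.5757,-.064,.09),: print(proj("scene",np.array(z)))
# bore fit in both initial images
for n,(u,v) in (("top",(318,196)),("scene",(253,219))):
    im=np.load(n+"0.npy").mean(2)[v-8:v+9,u-9:u+10]; bg=np.median(np.r_[im[0],im[-1]]);w=np.clip(bg-im-8,0,None)
    yy,xx=np.mgrid[v-8:v+9,u-9:u+10];m=np.hypot(xx-u,yy-v)<7;w*=m
    c=((w*xx).sum()/w.sum(),(w*yy).sum()/w.sum());print(n,c,atz(n,*c,.09))
```

```text
0.15 209 pred 249.57894187134838 256.2876644933841 meas (np.float64(249.83333333333334), np.float64(256.3355314197052))
0.155 210 pred 249.6410632994788 256.3341427046388 meas (np.float64(250.14002599090318), np.float64(256.01066422912857))
0.16 212 pred 249.70289574297792 256.38040471440075 meas (np.float64(250.17436305732485), np.float64(256.421472392638))
0.165 213 pred 249.76444121367146 256.4264520277179 meas (np.float64(250.22086531751572), np.float64(256.4090909090909))
0.17 214 pred 249.82570170475398 256.4722861357009 meas (np.float64(250.2598253275109), np.float64(256.4239520958084))
foot [ 0.5740467  -0.06311152  0.09796013] [-2.18203893e-03 -2.13112029e-04 -9.99997597e-01] [253.23106444 216.44497675] [ 0.35961072 -0.06059675] [0.07927332 0.23529198]
208 [166 166 166 166 165 164 164 153 102  77  78  80  82  84 112 153 165 164
 164 164 164 164 164 164]
212 [167 167 167 168 167 167 168 163 136  80  79  79  82  85 117 170 193 193
 193 194 195 195 196 197]
214 [170 177 181 183 189 193 193 189 164  83  77  78  82  84 116 172 196 195
 195 196 196 196 197 196]
[253.12920866 219.08094537]
top (np.float64(317.88581980695824), np.float64(195.3915148505633)) [ 0.57635585 -0.06422416  0.09      ]
scene (np.float64(253.3538958045182), np.float64(219.48229598893496)) [ 0.57746101 -0.06376186  0.09      ]
```

```bash
python3 -m crank '[[[-0.5,0.6,0,0,0,0,-1],[-0.9,1.2,0,0,0,0,-1],[-0.9,1.2,2,0,0,0,-1],[-0.9,1.2,4,0,0,0,-1],[-0.9,1.2,6,0,0,0,-1],[-0.9,1.2,8,0,0,0,-1],[-0.9,1.2,9,0,0,0,-1],[-0.9,1.2,10,0,0,0,-1],[-0.9,1.2,11,0,0,0,-1],[-0.9,1.2,12,0,0,0,-1]]]'
```

```text
t: 6.88
tool_pos: [0.5763, -0.0642, 0.2646]
tcp_rot: [0.0, 0.708, 0.707, -0.0]
contact_force: [-0.1, -0.7, -0.5]
opening: 0.0217
finger_force: 30.0
```

```bash
python3 -m crank '[[[0,0,1,0,0,0,-1],[0,0,2,0,0,0,-1],[0,0,3.5,0,0,0,-1],[0,0,5,0,0,0,-1],[0,0,6.5,0,0,0,-1],[0,0,8,0,0,0,-1],[0,0,9.5,0,0,0,-1],[0,0,11,0,0,0,-1],[0,0,12.5,0,0,0,-1],[0,0,14,0,0,0,-1]]]'
```

```text
t: 7.72
tool_pos: [0.5763, -0.0642, 0.2505]
tcp_rot: [0.0, 0.708, 0.707, -0.0]
contact_force: [0.5, -1.8, -1.0]
opening: 0.0218
finger_force: 30.0
```

```bash
python3 -m crank '[[[0,0,1.5,0,0,0,-1],[0,0,3,0,0,0,-1],[0,0,4.5,0,0,0,-1],[0,0,6,0,0,0,-1],[0,0,7.5,0,0,0,-1],[0,0,9,0,0,0,-1],[0,0,10,0,0,0,-1],[0,0,11,0,0,0,-1],[0,0,12,0,0,0,-1],[0,0,13,0,0,0,-1]]]'
python3 -m crank '[[[0,0,0.3,0,0,0,-1],[0,0,0.6,0,0,0,-1],[0,0,0.9,0,0,0,-1],[0,0,1.2,0,0,0,-1],[0,0,1.5,0,0,0,-1],[0,0,1.8,0,0,0,-1],[0,0,2,0,0,0,-1],[0,0,2,0,0,0,-1],[0,0,2,0,0,0,-1],[0,0,2,0,0,0,-1]]]'
```

```text
t: 8.55
tool_pos: [0.5763, -0.0641, 0.2376]
tcp_rot: [0.0, 0.708, 0.707, -0.0]
contact_force: [-1.0, -2.3, 0.3]
opening: 0.0217
finger_force: 30.0
t: 9.38
tool_pos: [0.5764, -0.0641, 0.2363]
tcp_rot: [0.0, 0.708, 0.707, -0.0]
contact_force: [-2.3, -1.7, 5.9]
opening: 0.0215
finger_force: 30.0
```

```bash
python3 -m crank '[[[0,0,0.5,0,0,0,-1],[0,0,0.8,0,0,0,-1],[0,0,1,0,0,0,-1],[0,0,1,0,0,0,-1],[0,0,1,0,0,0,-1],[0,0,1,0,0,0,-1],[0,0,1,0,0,0,-1],[0,0,1,0,0,0,-1],[0,0,1,0,0,0,-1],[0,0,1,0,0,0,-1]]]'
python3 -c "
from h import *
im=manip.snapshot('scene');u,v=253,205
cv2.imwrite('pics/d.png',cv2.resize(im[v-30:v+30,u-30:u+30,::-1],None,fx=9,fy=9,interpolation=cv2.INTER_CUBIC))"
```

```text
t: 10.22
tool_pos: [0.5764, -0.0641, 0.2359]
tcp_rot: [0.0, 0.708, 0.707, 0.0]
contact_force: [-4.0, -1.5, 7.5]
opening: 0.0213
finger_force: 30.0
```

View pics/d.png

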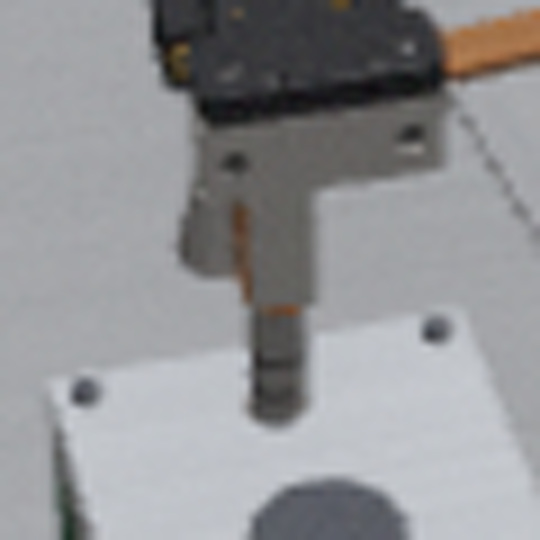

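```bash
python3 -m crank '[[[0,0,0.5,0,0,0,-1],[0,0,1,0,0,0,-1],[0,0,1.5,0,0,0,-1],[0,0,2,0,0,0,-1],[0,0,2,0,0,0,-1],[0,0,2,0,0,0,-1],[0,0,2,0,0,0,-1],[0,0,2,0,0,0,-1],[0,0,2,0,0,0,-1],[0,0,2,0,0,0,-1]]]'
```

```text
t: 11.1
tool_pos: [0.5764, -0.0642, 0.2349]
tcp_rot: [0.0, 0.708, 0.707, 0.0]
contact_force: [-5.8, -2.1, 11.1]
opening: 0.0213
finger_force: 30.0
```

```bash
python3 -m crank '[[[0.2,-0.3,0,0,0,0,-1],[0.3,-0.6,0,0,0,0,-1],[0.4,-1,0,0,0,0,-1],[0.4,-1,0,0,0,0,-1],[0.4,-1,0,0,0,0,-1],[0.4,-1,0,0,0,0,-1],[0.4,-1,0,0,0,0,-1],[0.4,-1,0,0,0,0,-1],[0.4,-1,0,0,0,0,-1],[0.4,-1,0,0,0,0,-1]]]'
```

```text
t: 11.93
tool_pos: [0.576, -0.064, 0.2349]
tcp_rot: [0.001, 0.708, 0.707, 0.0]
contact_force: [-3.6, -2.0, 10.1]
opening: 0.0216
finger_force: 30.0
```

```bash
python3 -m crank '[[[0,0,-3,0,0,0,-1],[0,0,-8,0,0,0,-1],[0,0,-15,0,0,0,-1],[0,0,-22,0,0,0,-1],[0,0,-30,0,0,0,-1],[0,0,-40,0,0,0,-1],[0,0,-50,0,0,0,-1],[0,0,-55,0,0,0,-1],[-10,-5,-55,0,0,0,-1],[-35,-15,-55,0,0,0,-1]]]'
python3 -m crank '[[[-30,-13,0,0,0,0,-1],[-60,-25,0,0,0,0,-1],[-90,-38,0,0,0,0,-1],[-120,-50,0,0,0,0,-1],[-150,-60,0,0,0,0,-1],[-175,-68,0,0,0,0,-1],[-190,-73,0,0,0,0,-1],[-198,-75,0,0,0,0,-1],[-201,-76,0,0,0,0,-1],[-201,-76,0,0,0,0,-1]]]'
python3 -c "
from h import *
to(.4845,-.3005,.22)"
```

```text
t: 12.77
tool_pos: [0.5606, -0.0967, 0.2883]
tcp_rot: [-0.0, 0.706, 0.708, 0.001]
contact_force: [0.7, -0.9, -1.1]
opening: 0.0217
finger_force: 30.0
t: 13.6
tool_pos: [0.4836, -0.2996, 0.2873]
tcp_rot: [-0.001, 0.708, 0.706, 0.0]
contact_force: [-0.1, -0.1, -1.4]
opening: 0.0215
finger_force: 30.0
tcp [ 0.4836 -0.2996  0.2873] shift mm [-1.   1.  67.3] turn [-0.02 -0.06 -0.13] F [-0.1 -0.1 -1.4] open 0.021489192215480752 t 13.6
```

```bash
python3 -m crank '[[[-0.5,1,8,0,0,0,-1],[-0.5,1,16,0,0,0,-1],[-0.5,1,26,0,0,0,-1],[-0.5,1,36,0,0,0,-1],[-0.5,1,46,0,0,0,-1],[-0.5,1,54,0,0,0,-1],[-0.5,1,62,0,0,0,-1],[-0.5,1,67,0,0,0,-1],[-0.5,1,71,0,0,0,-1],[-0.5,1,75,0,0,0,-1]]]'
```

```text
t: 14.43
tool_pos: [0.4851, -0.3001, 0.2124]
tcp_rot: [0.0, 0.708, 0.707, 0.0]
contact_force: [0.1, -0.1, -0.8]
opening: 0.0213
finger_force: 30.0
```

```bash
python3 -m crank '[[[0,0,4,0,0,0,-1],[0,0,8,0,0,0,-1],[0,0,12,0,0,0,-1],[0,0,15,0,0,0,-1],[0,0,18,0,0,0,-1],[0,0,20,0,0,0,-1],[0,0,22,0,0,0,-1],[0,0,23,0,0,0,-1],[0,0,24,0,0,0,-1],[0,0,24.5,0,0,0,-1]]]'
```

```text
t: 15.27
tool_pos: [0.485, -0.3, 0.1881]
tcp_rot: [0.0, 0.708, 0.707, -0.0]
contact_force: [0.2, 0.3, -0.5]
opening: 0.0213
finger_force: 30.0
```

```bash
python3 -m crank '[[[0,0,0.4,0,0,0,-1],[0,0,0.8,0,0,0,-1],[0,0,1.0,0,0,0,-1],[0,0,1.2,0,0,0,-1],[0,0,1.2,0,0,0,-1],[0,0,1.2,0,0,0,-0.4],[0,0,1.2,0,0,0,-0.2],[0,0,1.2,0,0,0,-0.1],[0,0,1.2,0,0,0,0],[0,0,1.2,0,0,0,0]]]'
python3 -m crank '[[[0,0,0,0,0,0,0],[0,0,-5,0,0,0,0],[0,0,-15,0,0,0,0],[0,0,-30,0,0,0,0],[0,0,-50,0,0,0,0],[0,0,-70,0,0,0,0],[0,0,-85,0,0,0,0],[0,0,-95,0,0,0,0],[0,0,-100,0,0,0,0],[0,0,-100,0,0,0,0]]]'
python3 -c "
from h import *
to(.514,.291,.25)
im=manip.snapshot('scene');u,v=163,205;c=[cv2.resize(im[v-35:v+35,u-30:u+30,::-1],None,fx=6,fy=6,interpolation=cv2.INTER_CUBIC)]
u,v=364,200;c.append(cv2.resize(im[v-35:v+35,u-35:u+35,::-1],None,fx=6,fy=6,interpolation=cv2.INTER_CUBIC))
cv2.imwrite('pics/e.png',np.hstack(c))"
```

```text
t: 16.1
tool_pos: [0.485, -0.3, 0.1868]
tcp_rot: [0.0, 0.708, 0.707, -0.0]
contact_force: [0.5, 0.5, 0.3]
opening: 0.0463
finger_force: 0.0
t: 16.93
tool_pos: [0.4855, -0.3004, 0.2888]
tcp_rot: [0.002, 0.708, 0.707, 0.0]
contact_force: [0.5, 0.9, 0.6]
opening: 0.0471
finger_force: 0.0
tcp [ 0.4855 -0.3004  0.2888] shift mm [591.6  27.6  37.6] turn [ 0.14  0.12 -0.08] F [0.5 0.9 0.6] open 0.04710687833496127 t 16.9333
```

View pics/e.png

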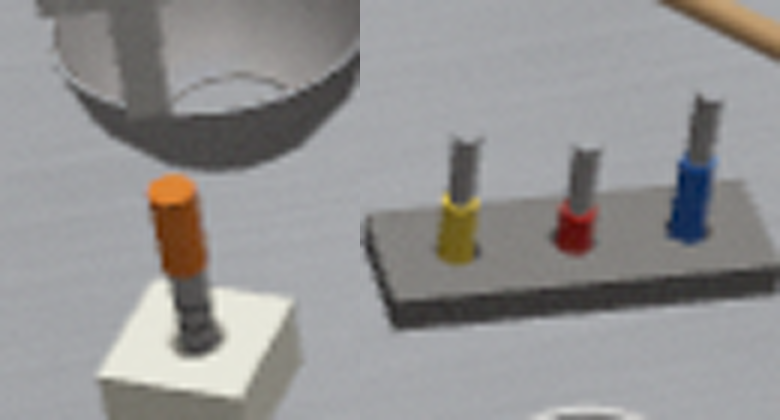

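```bash
python3 - <<'E'
from h import *
print(atz("scene",365.3,199.6,.04),atz("scene",366.1,189.3,.082))
t=lambda x,y:((x-528+.5)/4-.5+173,(y+.5)/4-.5+181)
print(atz("top",*t(649,143),.082),atz("top",*t(656,145),.04))
# rack corners from top crop: left-top,left-bottom,right-top,right-bottom
for p in ((554,93),(548,176),(790,120),(782,206)): print(atz("top",*t(*p),.02))
E
python3 -m crank '[[[40,2,2,0,0,0,0],[80,4,5,0,0,0,0],[120,6,7,0,0,0,0],[160,8,10,0,0,0,0],[200,10,12,0,0,0,0],[240,12,14,0,0,0,0],[280,14,16,0,0,0,0],[320,15,18,0,0,0,0],[360,17,20,0,0,0,0],[400,18,20,0,0,0,0]]]'
```

```text
[0.51823842 0.29243104 0.04      ] [0.52066507 0.2890043  0.082     ]
[0.51232507 0.28810252 0.082     ] [0.51471443 0.29016359 0.04      ]
[0.55832625 0.37621612 0.02      ]
[0.49174264 0.37915342 0.02      ]
[0.53671338 0.18707358 0.02      ]
[0.46793961 0.19252074 0.02      ]
t: 17.82
tool_pos: [0.5022, 0.1019, 0.2651]
tcp_rot: [-0.001, 0.708, 0.707, -0.001]
contact_force: [0.5, 0.7, -0.9]
opening: 0.0469
finger_force: 0.0
```

```bash
python3 -m crank '[[[35,2,1,0,0,0,0],[70,4,3,0,0,0,0],[105,6,5,0,0,0,0],[135,9,8,0,0,0,0],[160,11,10,0,0,0,0],[178,12.5,12,0,0,0,0],[186,13,14,0,0,0,0],[188,13,15,0,0,0,0],[188,13,15,0,0,0,0],[188,13,15,0,0,0,0]]]'
python3 - <<'E'
from h import *
to(.515,.290,.145)
im=manip.snapshot('scene');u,v=364,190;c=[cv2.resize(im[v-35:v+35,u-35:u+35,::-1],None,fx=6,fy=6,interpolation=cv2.INTER_CUBIC)]
cv2.imwrite('pics/f.png',np.hstack(c))
E
```

```text
t: 18.65
tool_pos: [0.5165, 0.2869, 0.2513]
tcp_rot: [-0.0, 0.708, 0.706, -0.001]
contact_force: [-0.3, 0.1, 0.5]
opening: 0.0468
finger_force: 0.0
tcp [0.5165 0.2869 0.2513] shift mm [  3.2  -1.4 106.3] turn [-0.07  0.06 -0.12] F [-0.3  0.1  0.5] open 0.04684963439832131 t 18.65
```

View pics/f.png

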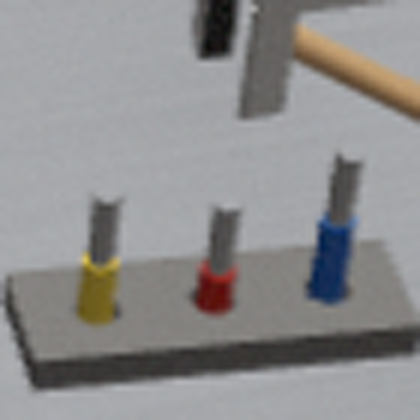

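```bash
python3 -m crank '[[[1.5,-0.5,15,0,0,0,0],[2,-0.5,30,0,0,0,0],[2,-0.5,45,0,0,0,0],[2,-0.5,60,0,0,0,0],[2,-0.5,75,0,0,0,0],[2,-0.5,90,0,0,0,0],[2,-0.5,100,0,0,0,0],[2,-0.5,106,0,0,0,0],[2,-0.5,106,0,0,0,0],[2,-0.5,106,0,0,0,-0.3]]]'
python3 -m crank '[[[0,0,0,0,0,0,-0.5],[0,0,0,0,0,0,-0.6],[0,0,0,0,0,0,-0.7],[0,0,0,0,0,0,-0.8],[0,0,0,0,0,0,-1],[0,0,0,0,0,0,-1],[0,0,0,0,0,0,-1],[0,0,0,0,0,0,-1],[0,0,0,0,0,0,-1],[0,0,0,0,0,0,-1]]]'
```

```text
t: 19.53
tool_pos: [0.5166, 0.2896, 0.1463]
tcp_rot: [0.0, 0.708, 0.706, 0.0]
contact_force: [-0.2, -0.1, 0.1]
opening: 0.0435
finger_force: 0.0
t: 20.37
tool_pos: [0.5166, 0.2901, 0.1465]
tcp_rot: [0.0, 0.708, 0.707, 0.0]
contact_force: [0.1, 0.5, 5.1]
opening: 0.0134
finger_force: 30.0
```

```bash
python3 -m crank '[[[0,0,-4,0,0,0,-1],[0,0,-10,0,0,0,-1],[0,0,-20,0,0,0,-1],[0,0,-35,0,0,0,-1],[0,0,-55,0,0,0,-1],[0,0,-75,0,0,0,-1],[0,0,-95,0,0,0,-1],[0,0,-110,0,0,0,-1],[0,0,-115,0,0,0,-1],[-10,2,-115,0,0,0,-1]]]'
python3 -m crank '[[[-25,5,0,0,0,0,-1],[-60,11,0,0,0,0,-1],[-100,18,0,0,0,0,-1],[-140,25,0,0,0,0,-1],[-180,31,0,0,0,0,-1],[-220,38,0,0,0,0,-1],[-260,45,0,0,0,0,-1],[-300,51,0,0,0,0,-1],[-325,55,0,0,0,0,-1],[-344,57,0,0,0,0,-1]]]'
python3 -m crank '[[[0,0,3,0,0,0,-1],[0,0,6,0,0,0,-1],[0,0,9,0,0,0,-1],[0,0,12,0,0,0,-1],[0,0,15,0,0,0,-1],[0,0,18,0,0,0,-1],[0,0,18,0,0,0,-1],[0,0,18,0,0,0,-1],[0,0,18,0,0,0,-1],[0,0,18,0,0,0,-1]]]'
python3 - <<'E'
from h import *
to(.5755,-.064,.235)
s=manip.sense();p=s["tool_pos"];q=s["tcp_rot"];a=Ro.from_quat(np.r_[q[1:],q[0]]).apply([0,0,1])
im=manip.snapshot('scene');g=im.astype(float)
m=(g[...,0]>1.6*g[...,1])&(g[...,0]>1.6*g[...,2]);m[:195]=0;m[225:]=0;m[:,:235]=0;m[:,275:]=0
yy,xx=np.nonzero(m)
for d in (.11,.12,.13):
    c=p+a*d;P=proj("scene",c);r=int(round(P[1]));cc=xx[yy==r];print(r,"pred",P[0],"red",cc.min() if len(cc) else 0,cc.max() if len(cc) else 0)
u,v=253,205
cv2.imwrite('pics/g.png',cv2.resize(im[v-30:v+30,u-30:u+30,::-1],None,fx=9,fy=9,interpolation=cv2.INTER_CUBIC))
E
```

```text
t: 21.2
tool_pos: [0.5189, 0.2812, 0.2633]
tcp_rot: [0.001, 0.707, 0.707, 0.002]
contact_force: [0.2, 0.1, -0.3]
opening: 0.0135
finger_force: 30.0
t: 22.03
tool_pos: [0.5739, -0.0677, 0.2593]
tcp_rot: [-0.001, 0.709, 0.706, -0.001]
contact_force: [-0.5, -0.0, 0.2]
opening: 0.0136
finger_force: 30.0
t: 22.87
tool_pos: [0.575, -0.064, 0.2433]
tcp_rot: [0.0, 0.707, 0.707, 0.0]
contact_force: [0.0, 0.9, -0.5]
opening: 0.0135
finger_force: 30.0
tcp [ 0.575  -0.064   0.2433] shift mm [-0.   0.5  8.3] turn [ 0.03  0.01 -0.06] F [ 0.   0.9 -0.5] open 0.013520979627870739 t 22.8667
207 pred 252.5944708951367 red 251 256
210 pred 252.70715012636308 red 251 255
212 pred 252.81878481270653 red 251 256
```

View pics/g.png

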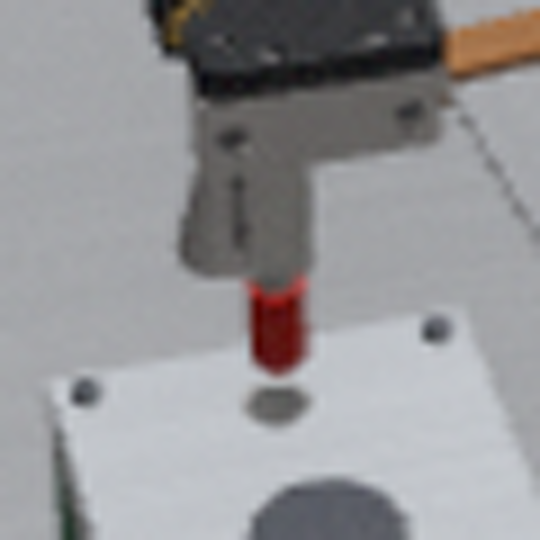

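```bash
python3 -m crank '[[[0,0.3,4,0,0,0,-1],[0,0.5,8,0,0,0,-1],[0,0.5,12,0,0,0,-1],[0,0.5,15,0,0,0,-1],[0,0.5,17,0,0,0,-1],[0,0.5,19,0,0,0,-1],[0,0.5,21,0,0,0,-1],[0,0.5,23,0,0,0,-1],[0,0.5,25,0,0,0,-1],[0,0.5,27,0,0,0,-1]]]'
```

```text
t: 23.75
tool_pos: [0.5755, -0.0645, 0.2157]
tcp_rot: [0.0, 0.708, 0.707, 0.0]
contact_force: [0.6, -2.0, 0.8]
opening: 0.0133
finger_force: 30.0
```

Foot is about 11 mm in with little force; 19 mm to go.

```bash
python3 -m crank '[[[0,0,2,0,0,0,-1],[0,0,4,0,0,0,-1],[0,0,6,0,0,0,-1],[0,0,8,0,0,0,-1],[0,0,10,0,0,0,-1],[0,0,12,0,0,0,-1],[0,0,14,0,0,0,-1],[0,0,15.5,0,0,0,-1],[0,0,16.5,0,0,0,-1],[0,0,17.5,0,0,0,-1]]]'
python3 -m crank '[[[0,0,0.3,0,0,0,-1],[0,0,0.6,0,0,0,-1],[0,0,0.9,0,0,0,-1],[0,0,1.2,0,0,0,-1],[0,0,1.5,0,0,0,-1],[0,0,1.7,0,0,0,-1],[0,0,1.7,0,0,0,-1],[0,0,1.7,0,0,0,-1],[0,0,1.7,0,0,0,-1],[0,0,1.7,0,0,0,-1]]]'
```

```text
t: 24.58
tool_pos: [0.5756, -0.0644, 0.1986]
tcp_rot: [0.001, 0.708, 0.707, 0.0]
contact_force: [1.8, -3.7, 0.9]
opening: 0.0135
finger_force: 30.0
t: 25.42
tool_pos: [0.5755, -0.0644, 0.197]
tcp_rot: [0.0, 0.708, 0.707, 0.0]
contact_force: [1.5, -4.4, 2.3]
opening: 0.0133
finger_force: 30.0
```

```bash
python3 -m crank '[[[-0.3,0,0.2,0,0,0,-1],[-0.6,0,0.4,0,0,0,-1],[-0.8,0,0.6,0,0,0,-1],[-0.8,0,0.8,0,0,0,-1],[-0.8,0,1.0,0,0,0,-1],[-0.8,0,1.2,0,0,0,-1],[-0.8,0,1.2,0,0,0,-1],[-0.8,0,1.2,0,0,0,-1],[-0.8,0,1.2,0,0,0,-1],[-0.8,0,1.2,0,0,0,-1]]]'
```

```text
t: 26.25
tool_pos: [0.5753, -0.0648, 0.1957]
tcp_rot: [-0.0, 0.708, 0.707, 0.0]
contact_force: [1.6, -2.5, 3.4]
opening: 0.0133
finger_force: 30.0
```

```bash
python3 -m crank '[[[0,0,0,0,0,0,-0.6],[0,0,0,0,0,0,-0.5],[0,0,0,0,0,0,-0.4],[0,0,0,0,0,0,-0.3],[0,0,0,0,0,0,-0.2],[0,0,0,0,0,0,-0.1],[0,0,0,0,0,0,0],[0,0,0,0,0,0,0],[0,0,0,0,0,0,0],[0,0,-3,0,0,0,0]]]'
python3 -m crank '[[[0,0,-5,0,0,0,0],[0,0,-15,0,0,0,0],[0,0,-30,0,0,0,0],[0,0,-50,0,0,0,0],[0,0,-75,0,0,0,0],[0,0,-100,0,0,0,0],[0,0,-120,0,0,0,0],[0,0,-125,0,0,0,0],[0,0,-125,0,0,0,0],[0,0,-125,0,0,0,0]]]'
python3 - <<'E'
from h import *
im=manip.snapshot('scene');c=[]
for u,v in ((253,208),(163,208)):c.append(cv2.resize(im[v-32:v+32,u-27:u+27,::-1],None,fx=7,fy=7,interpolation=cv2.INTER_CUBIC))
cv2.imwrite('pics/i.png',np.hstack(c))
E
```

```text
t: 27.08
tool_pos: [0.5749, -0.0648, 0.198]
tcp_rot: [-0.001, 0.708, 0.707, -0.0]
contact_force: [-0.2, -0.8, 0.8]
opening: 0.0471
finger_force: 0.0
t: 27.92
tool_pos: [0.575, -0.0649, 0.3233]
tcp_rot: [-0.0, 0.708, 0.707, -0.0]
contact_force: [-0.1, 1.2, -0.0]
opening: 0.047
finger_force: 0.0
```

View pics/i.png

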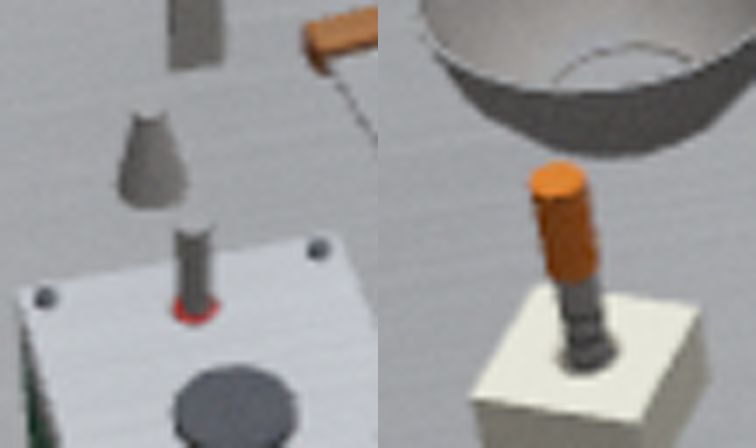

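The red shoulder is flush with the deck around the stem (crop pixel about (195,308)). The rod stands upright in its holder (about (565,265)), and the gripper is clear of both.

```bash
python3 -c "
from workcell import manip
print(manip.sign_off())"
```

```text
the job is handed in; nothing more can be done
None
```

The rod bottomed out at about 30 mm and is back standing in its holder; the short red plug is in the bore with its shoulder flush with the deck, released, and the job was handed in at about 28 s.

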